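# Lock the filter lid of the bench air cleaner beside the balance

## Robot

A 7-joint arm with a two-finger parallel gripper is mounted at the origin on the work surface. World frame = base frame: x ahead of the robot, y to its left, z up, the work surface at z = 0. Lengths are in m, angles in rad, forces in N, time in s.
With the tool pointing down it reaches from about 0.425 to 0.95 m from the base axis. Payload 4.7 kg.
Tool frame: the origin (TCP) lies on the centre line of the jaws, within the pads' length; the fingertips stand arm.tcp_to_tips ahead of it and the grasp point (between the pads) lies 5 mm behind it (arm.tcp_to_tips is the distance from the TCP to the fingertips, in m); z points along the fingers, y is the line along which they close (so a half turn about z gives the same grasp; the last joint's range is limited). The gripper opens to 87 mm and grips with 3 to 60 N. Pads are 19 mm wide; open, the fingers measure 117 mm over their backs; the gripper's body (75 mm by 190 mm) begins 51 mm behind the grasp point.
Start: joints at [-1.335, 0.469, -0.049, 1.532, 0.024, 1.141, -0.082], TCP at [0.177, 0.652, 0.237] pointing down, gripper open.
Joint ranges: [-2.59, 2.59], [-0.33, 1.99], [-1.39, 1.29], [0.1, 2.45], [-1.04, 4.18], [0.21, 1.99], [-2.66, 2.66]. Speed limits (rad/s): [2.57, 2.57, 3.14, 3.14, 3.14, 3.14, 3.14].

## Interface

Orientations are given as a unit quaternion [x, y, z, w].
In Python, from bench import arm gives the robot as it stands.
- The arm moves only by the tool arm_command, never from a script. Its argument "deltas" is a list of rows, each an object of numbers: "wx", "wy", "wz": the turn, a rotation vector about the tool's x, y, z in rad; "tx", "ty", "tz": the shift along the tool's x, y, z in mm; "fingers": the closure, from 0 (fully open) to 1 (shut). A call has 1 to 20 rows; each row shifts and turns the commanded pose from where the row before left it, along the tool's axes as they then stand; what a row does not reach is not made up. A row lasts 1/12 s, in which the tool goes at most 41.7 mm and 7.16 degrees, less where a joint would pass 70% of its speed; a pose out of reach is approached as far as the arm can. A call with a gripper value outside its range is refused whole. The fingers move at their own pace and stop on an object; "newtons" is the grip in N (left out, the last holds). Time passes only in rows, so rows that do not move let the fingers close. It gives the time, the measured TCP pose, the force, the opening and the grip force at its end, in the units of the state.
- arm.observe(): the state, without advancing time (a new reading comes with each control period).
- arm.get_image(name): name is "scene" or "top"; returns a dict with "pixels" (420x560x3 uint8, blue, green, red), "range_z" (420x560 float32, m along the optical axis (not along the pixel's ray), 0 where there is no reading), "intrinsics" (3x3 intrinsics, pixels), "R" (3x3) and "t" (3): a world point X has camera coordinates R X + t. Camera axes: x right, y down, z forward; pixel columns grow to the right and rows downward; lengths in m; the calibration is good to about 2 mm. A picture is of the moment at which its call begins.
- arm.sign_off(): hands the job in; it is judged then, once.
The state is a dict: "t": time; "joints": joint angles; "dq": joint speeds; "effort": joint torques, N m; "tool_pos": TCP position; "eef_rot": TCP orientation; "force": force on the tool from outside, world axes, zero at the start; "moment": the same for the moment, N m; "grip_width": finger opening in m; "grasp_force": force on a finger pad.
Only numpy, scipy, OpenCV 4.12 (cv2) and the standard library are available. Lean on these libraries where they do the work, as an engineer would, in place of code of your own. Each camera call takes 0.05 s, during which the arm holds its last target. There are 200 camera calls.

## Task

The filter has just been changed and the hinged lid on top of the cream filter unit is still unlocked, standing a little proud on its seal. Set the fingertips, slightly apart along the slot, in the slot of the round fastener on the lid, push the lid down flush and, while pushing, turn the fastener clockwise about a quarter turn to its stop, so that the white arrow points to the green mark and the lid stays down by itself; then take the hand away. Do not pull the lid up, and leave the jar, the beaker and the weight standing where they are.

Things in the scene. Friction and masses are not known exactly. Their poses are not given: they have to be found in the camera images.
- filter_unit: Cream sheet-metal bench air cleaner, 280 (x) x 300 (y) x 135 mm high without lid, fixed to the bench. Origin: centre of its underside, on the bench; x to its back (hinge side), y to its left, z up. Its front (-x) has dark louvres and a green switch. The fastener's axis is on its centre line, 70 mm in front of its origin; lid flush, the slot floor is 149 mm above the bench.
- lid_front (a point): Middle of the lid's front top edge; axes as the unit's, tilting with the lid. The lid is a cream panel 275 x 300 x 12 mm on top of the unit, hinged along the unit's back edge: hinge line 135 mm behind the unit's origin, 135 mm above the bench, 205 mm behind the fastener's axis. Flush, this point is 147 mm above the bench.
- lid_panel (a joint): Lid angle, rad: 0 = flush (on its stop), grows as the front rises. Unlocked and left alone, a springy seal holds it at 0.04 to 0.06 (fastener 8 to 12 mm too high). Pushing it flush takes 8 to 11 N down at the fastener; let go before the fastener is locked and it springs up. Locked, the fastener alone keeps it below 0.008.
- fastener (a joint): Turn of the fastener, rad: 0 = open, pi/2 = locked, at a slightly springy stop; grows clockwise from above. Starts at 0 to 0.3; friction about 0.1 N m, stays where left. Under the lid a cam tongue, along the white arrow, must pass below a lip of the housing: from about 0.8 rad on it turns only while the lid is pushed flush, else it jams there. Fingertips closed together may spin idly in mid-slot.
- slot (a point): Middle of the slot's floor; z out of the slot, y along it, white arrow to -y; turns with the fastener, rises with the lid. Black head 80 mm across in a fixed grey ring of 100 mm, tops 14 mm above the lid. Slot 25 mm wide (29 at the mouth), 80 long, 12 deep, orange floor. Open: slot along the unit's y, arrow at the red mark (unit's right, -y). Locked: arrow at the green mark (unit's front, -x).
- jar: Loose amber glass jar with a black cap, 60 mm across, 85 mm high, beside or in front of the unit; a bystander. Origin: centre of its underside.
- beaker: Loose glass beaker, 54 mm across, 72 mm high; a bystander. Origin: centre of its underside.
- weight: Loose 200 g steel calibration weight with a knob, 32 mm across, 58 mm high; a bystander. Origin: centre of its underside.

How it is judged:
By the outcome, as a careful person would: the job done as asked, in the order asked, and still so for the second after the job is handed in, with the robot touching nothing.
It also fails if it takes over 38 s, if anything falls off the work surface, if the arm or the gripper's body presses on something with over 40 N, if the wrist force passes 120 N, or if a joint passes its speed limit or range.

## Working session

There is one attempt and no reset: what is moved stays moved. The work goes in short steps, Python scripts to look and compute and a tool call to move; the robot and the scene stay as the last step left them, time stands still between calls to the robot, and variables do not carry over. Pictures are saved under pics/ and viewed, at most 10 in all, crops included, and the job is handed in when it is done.

Besides the shell and the picture viewer there is one more tool, called after "Request:" as name([rows], argument=value, ...), one row to a line, values as JSON. arm_command: Moves the arm, as the interface text tells. Its arguments: {"type":"object","properties":{"deltas":{"type":"array","items":{"type":"object","properties":{"wx":{"type":"number"},"wy":{"type":"number"},"wz":{"type":"number"},"tx":{"type":"number"},"ty":{"type":"number"},"tz":{"type":"number"},"fingers":{"type":"number"}}}},"newtons":{"type":"number"}},"required":["deltas"]}

```bash
mkdir -p pics; python3 - <<'E'
from bench import arm
import cv2,numpy as np
print(arm.tcp_to_tips, arm.observe())
for n in("top","scene"):
    d=arm.get_image(n); cv2.imwrite(f"pics/{n}0.png",d["pixels"]); np.savez(f"{n}0.npz",**d)
    print(n,d["intrinsics"],d["R"],d["t"])
E
```

```text
0.014 {'t': 0.0, 'joints': array([-1.33490651,  0.46943772, -0.04855202,  1.5336802 ,  0.02410441,
        1.14097665, -0.08231824]), 'dq': array([ 0.00025767,  0.00079858,  0.00135534, -0.00022158,  0.00089228,
       -0.00068149,  0.00067044]), 'effort': array([-5.07193545e-04, -5.07962787e+01, -8.11652932e-02, -2.36161673e+01,
       -6.14111102e-02,  3.76301003e-02,  1.76285012e-04]), 'tool_pos': array([0.17651979, 0.65092972, 0.23550759]), 'eef_rot': array([ 1.32019991e-01,  9.91246591e-01, -9.54810633e-04, -8.04510972e-05]), 'force': array([0.12769731, 0.15068803, 0.50803001]), 'moment': array([ 0.00894942, -0.09755532, -0.0363024 ]), 'grasp_force': 0.0, 'grip_width': 0.08711815053083184}
top [[382.77172755   0.         282.42268814]
 [  0.         382.77172755 208.98269453]
 [  0.           0.           1.        ]] [[-0.02847976 -0.99805079 -0.05552943]
 [-0.98139572  0.03847012 -0.18810234]
 [ 0.18987191  0.04913923 -0.9805784 ]] [0.08432431 0.60792666 0.72972497]
scene [[427.65662298   0.         286.63333756]
 [  0.         427.65662298 205.49365635]
 [  0.           0.           1.        ]] [[-0.98501694  0.17237418 -0.00536281]
 [ 0.1340318   0.74560416 -0.65277095]
 [-0.10852233 -0.64370924 -0.75753635]] [ 0.5917202  -0.02558289  1.14132912]
```

View pics/top0.png

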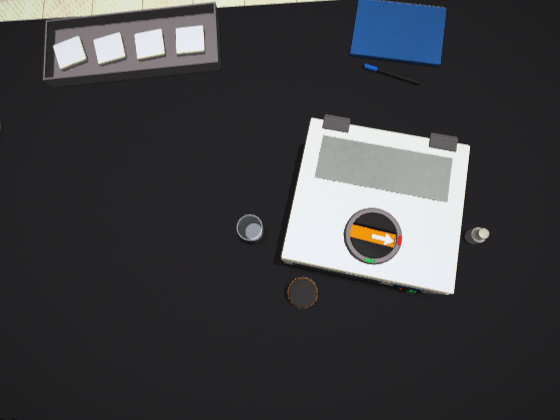

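View pics/scene0.png

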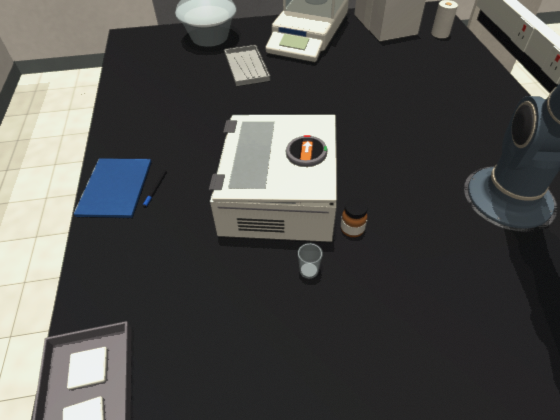

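The top view shows the unit's lid with the ring centred near (374,236). The arrow points right towards the red mark (400,240), and the green mark is at (369,260). The jar (302,292), beaker (250,228) and weight (478,236) stand clear of it.

```bash
cat > h.py <<'E'
import cv2,numpy as np
def ray(d,uv,z):
    K,R,t=d["intrinsics"],d["R"],d["t"]
    uv=np.atleast_2d(uv).astype(float)
    r=(np.linalg.inv(K)@np.c_[uv,np.ones(len(uv))].T).T@R
    c=-R.T@t
    return c+r*((z-c[2])/r[:,2])[:,None]
def pts(d,m):
    v,u=np.nonzero(m&(d["range_z"]>0)); Z=d["range_z"][v,u]
    r=(np.linalg.inv(d["intrinsics"])@np.c_[u,v,np.ones(len(u))].T).T*Z[:,None]
    return (r-d["t"])@d["R"]
def masks(d):
    h=cv2.cvtColor(d["pixels"],cv2.COLOR_BGR2HSV); H,S,V=cv2.split(h)
    return dict(orange=(H>5)&(H<22)&(S>180)&(V>150),red=((H<4)|(H>175))&(S>150)&(V>100),green=(H>45)&(H<80)&(S>150)&(V>80),
      white=(S<60)&(V>150))
E
python3 - <<'E'
from h import *
for n in("top","scene"):
    d=dict(np.load(n+"0.npz")); M=masks(d)
    m0=np.zeros((420,560),bool)
    if n=="top": m0[200:275,335:415]=1
    else: m0[125:175,275:340]=1
    for k in("orange","red","green"):
        m=M[k]&m0; v,u=np.nonzero(m)
        if len(u): print(n,k,len(u),u.mean(),v.mean(),"depthpt",pts(d,m).mean(0),"ray.157",ray(d,[u.mean(),v.mean()],.157)[0])
    # slot: hull of orange filled incl. arrow
    m=(M["orange"]&m0).astype(np.uint8); c=np.vstack(cv2.findContours(m,0,1)[0]); r=cv2.minAreaRect(c); b=cv2.boxPoints(r)
    P=ray(d,b,.157); print("box",r,P[:,:2].round(4).tolist(),P.mean(0))
    # ring: grey/dark non-lid pixels
    V=d["pixels"].max(2); q=((V<140)&m0).astype(np.uint8); q|=m
    c=max(cv2.findContours(q,0,1)[0],key=cv2.contourArea); e=cv2.fitEllipse(cv2.convexHull(c)); print("ring",e,ray(d,e[0],.170)[0])
    # lid panel
    w=(M["white"]&~m0).astype(np.uint8); w[:110]=0
    c=max(cv2.findContours(w,0,1)[0],key=cv2.contourArea)
    r=cv2.minAreaRect(c);print("lid",cv2.boxPoints(r).tolist())
    mm=np.zeros((420,560),np.uint8);cv2.drawContours(mm,[c],-1,1,-1);
    p=pts(d,(mm>0)&(w>0)); p=p[p[:,2]>.14]; A=np.c_[p[:,:2],np.ones(len(p))]; s=np.linalg.lstsq(A,p[:,2],rcond=None)[0]; print("plane",s,len(p))
E
```

```text
top orange 433 368.5796766743649 234.20554272517322 depthpt [ 0.54031323 -0.09123819  0.15904703] ray.157 [ 0.54051786 -0.09165241  0.157     ]
top red 29 399.3448275862069 239.89655172413794 depthpt [ 0.52725799 -0.14063912  0.17089887] ray.157 [ 0.52864988 -0.14410545  0.157     ]
top green 29 368.8965517241379 260.3103448275862 depthpt [ 0.49415214 -0.08632432  0.17279937] ray.157 [ 0.49495582 -0.08898275  0.157     ]
box ((372.32354736328125, 235.20590209960938), (45.354156494140625, 12.854386329650879), 14.03624439239502) [[0.5387, -0.0569], [0.5607, -0.0637], [0.5384, -0.1389], [0.5168, -0.1318]] [ 0.53861685 -0.09782676  0.157     ]
ring ((373.3523864746094, 235.0191650390625), (46.456565856933594, 48.90938186645508), 126.02020263671875) [ 0.53728498 -0.09745446  0.17      ]
lid [[280.140625, 259.08221435546875], [311.18572998046875, 111.61805725097656], [483.54644775390625, 147.904541015625], [452.5013427734375, 295.36871337890625]]
plane [-0.04617677  0.01143789  0.18246936] 18319
scene orange 89 305.561797752809 153.13483146067415 depthpt [ 0.5381259  -0.0906586   0.15931623] ray.157 [ 0.53758103 -0.09300675  0.157     ]
scene red 6 306.5 136.0 depthpt [ 0.52688722 -0.13605333  0.17270849] ray.157 [ 0.52263819 -0.15429534  0.157     ]
box ((305.9923095703125, 150.06155395507812), (9.922779083251953, 17.240825653076172), 7.125016689300537) [[0.554, -0.0787], [0.5369, -0.1381], [0.5141, -0.1293], [0.5319, -0.0704]] [ 0.53421232 -0.10411583  0.157     ]
ring ((306.0856628417969, 151.55560302734375), (30.405820846557617, 40.641822814941406), 87.9765396118164) [ 0.53849475 -0.08422155  0.17      ]
lid [[-55.96337890625, 407.8896484375], [6.5446014404296875, 93.03460693359375], [92.57299041748047, 110.11376953125], [30.06501007080078, 424.96881103515625]]
plane [0. 0. 0.] 0
```

Request:
arm_command([
  {"tx": -33,"ty": -12,"fingers": 0.67},
  {"tx": -33,"ty": -12,"fingers": 0.67},
  {"tx": -33,"ty": -12,"fingers": 0.67},
  {"tx": -33,"ty": -12,"fingers": 0.67},
  {"tx": -33,"ty": -12,"fingers": 0.67},
  {"tx": -33,"ty": -12,"fingers": 0.67},
  {"tx": -33,"ty": -12,"fingers": 0.67},
  {"tx": -33,"ty": -12,"fingers": 0.67},
  {"tx": -14,"ty": -26,"fingers": 0.67},
  {"tx": -14,"ty": -26,"fingers": 0.67},
  {"tx": -14,"ty": -26,"fingers": 0.67},
  {"tx": -14,"ty": -26,"fingers": 0.67},
  {"tx": -14,"ty": -26,"fingers": 0.67},
  {"tx": -14,"ty": -26,"fingers": 0.67},
  {"tx": -14,"ty": -26,"fingers": 0.67},
  {"tx": -14,"ty": -26,"fingers": 0.67},
  {"tx": -14,"ty": -26,"fingers": 0.67},
  {"tx": -14,"ty": -26,"fingers": 0.67},
  {"tx": -14,"ty": -26,"fingers": 0.67},
  {"tx": -14,"ty": -26,"fingers": 0.67},
], newtons=30)

```text
schema error: expected keys wx, wy, wz, tx, ty, tz, fingers
```

All keys are required.

Request:
arm_command([
  {"wx": 0,"wy": 0,"wz": 0,"tx": -33,"ty": -12,"tz": 0,"fingers": 0.67},
  {"wx": 0,"wy": 0,"wz": 0,"tx": -33,"ty": -12,"tz": 0,"fingers": 0.67},
  {"wx": 0,"wy": 0,"wz": 0,"tx": -33,"ty": -12,"tz": 0,"fingers": 0.67},
  {"wx": 0,"wy": 0,"wz": 0,"tx": -33,"ty": -12,"tz": 0,"fingers": 0.67},
  {"wx": 0,"wy": 0,"wz": 0,"tx": -33,"ty": -12,"tz": 0,"fingers": 0.67},
  {"wx": 0,"wy": 0,"wz": 0,"tx": -33,"ty": -12,"tz": 0,"fingers": 0.67},
  {"wx": 0,"wy": 0,"wz": 0,"tx": -33,"ty": -12,"tz": 0,"fingers": 0.67},
  {"wx": 0,"wy": 0,"wz": 0,"tx": -33,"ty": -12,"tz": 0,"fingers": 0.67},
  {"wx": 0,"wy": 0,"wz": 0,"tx": -14,"ty": -26,"tz": 0,"fingers": 0.67},
  {"wx": 0,"wy": 0,"wz": 0,"tx": -14,"ty": -26,"tz": 0,"fingers": 0.67},
  {"wx": 0,"wy": 0,"wz": 0,"tx": -14,"ty": -26,"tz": 0,"fingers": 0.67},
  {"wx": 0,"wy": 0,"wz": 0,"tx": -14,"ty": -26,"tz": 0,"fingers": 0.67},
  {"wx": 0,"wy": 0,"wz": 0,"tx": -14,"ty": -26,"tz": 0,"fingers": 0.67},
  {"wx": 0,"wy": 0,"wz": 0,"tx": -14,"ty": -26,"tz": 0,"fingers": 0.67},
  {"wx": 0,"wy": 0,"wz": 0,"tx": -14,"ty": -26,"tz": 0,"fingers": 0.67},
  {"wx": 0,"wy": 0,"wz": 0,"tx": -14,"ty": -26,"tz": 0,"fingers": 0.67},
  {"wx": 0,"wy": 0,"wz": 0,"tx": -14,"ty": -26,"tz": 0,"fingers": 0.67},
  {"wx": 0,"wy": 0,"wz": 0,"tx": -14,"ty": -26,"tz": 0,"fingers": 0.67},
  {"wx": 0,"wy": 0,"wz": 0,"tx": -14,"ty": -26,"tz": 0,"fingers": 0.67},
  {"wx": 0,"wy": 0,"wz": 0,"tx": -14,"ty": -26,"tz": 0,"fingers": 0.67},
], newtons=30)

```text
t: 1.77
tool_pos: [0.4866, 0.1431, 0.2363]
eef_rot: [0.132, 0.991, -0.0, -0.0]
force: [1.4, 0.5, -0.3]
grip_width: 0.0284
grasp_force: 0.0
```

Request:
arm_command([
  {"wx": 0,"wy": 0,"wz": 0,"tx": -12.5,"ty": -24.2,"tz": 0,"fingers": 0.67},
  {"wx": 0,"wy": 0,"wz": 0,"tx": -12.5,"ty": -24.2,"tz": 0,"fingers": 0.67},
  {"wx": 0,"wy": 0,"wz": 0,"tx": -12.5,"ty": -24.2,"tz": 0,"fingers": 0.67},
  {"wx": 0,"wy": 0,"wz": 0,"tx": -12.5,"ty": -24.2,"tz": 0,"fingers": 0.67},
  {"wx": 0,"wy": 0,"wz": 0,"tx": -12.5,"ty": -24.2,"tz": 0,"fingers": 0.67},
  {"wx": 0,"wy": 0,"wz": 0,"tx": -12.5,"ty": -24.2,"tz": 0,"fingers": 0.67},
  {"wx": 0,"wy": 0,"wz": 0,"tx": -12.5,"ty": -24.2,"tz": 5,"fingers": 0.67},
  {"wx": 0,"wy": 0,"wz": 0,"tx": -12.5,"ty": -24.2,"tz": 10,"fingers": 0.67},
  {"wx": 0,"wy": 0,"wz": 0.02,"tx": -12.5,"ty": -24.2,"tz": 10,"fingers": 0.67},
  {"wx": 0,"wy": 0,"wz": 0,"tx": 0,"ty": 0,"tz": 0,"fingers": 0.67},
  {"wx": 0,"wy": 0,"wz": 0,"tx": 0,"ty": 0,"tz": 0,"fingers": 0.67},
])

```text
t: 2.68
tool_pos: [0.5376, -0.0966, 0.2105]
eef_rot: [0.144, 0.99, -0.0, -0.001]
force: [0.8, 0.1, -0.7]
grip_width: 0.0288
grasp_force: 0.0
```

```bash
python3 - <<'E'
from bench import arm
from h import *
print(arm.observe())
im=[]
for n in("top","scene"):
    d=arm.get_image(n); np.savez(f"{n}1.npz",**d)
    p=d["pixels"]; c=p[170:300,300:440] if n=="top" else p[60:190,240:380]
    im.append(cv2.resize(c,None,fx=2.8,fy=2.8,interpolation=cv2.INTER_CUBIC))
cv2.imwrite("pics/a1.png",np.hstack(im))
E
```

```text
{'t': 2.6833, 'joints': array([-0.16254063,  0.29002078,  0.32344717,  1.88561741, -0.10854118,
        0.98514924,  1.4909655 ]), 'dq': array([-0.03249749, -0.02009485, -0.04407421, -0.00464407, -0.0106613 ,
        0.00349608, -0.00197832]), 'effort': array([ 1.39385305e+00, -3.65034342e+01,  3.61704469e+00, -2.13958222e+01,
        1.81995369e-01,  3.59137345e-02,  3.62617406e-02]), 'tool_pos': array([ 0.53762152, -0.09664604,  0.2105289 ]), 'eef_rot': array([ 1.43729416e-01,  9.89616368e-01, -3.05079234e-04, -1.09860450e-03]), 'force': array([ 0.76701521,  0.05766066, -0.73956805]), 'moment': array([ 0.07602164, -0.01320722,  0.01233642]), 'grasp_force': 0.0, 'grip_width': 0.028787656586068983}
```

View pics/a1.png

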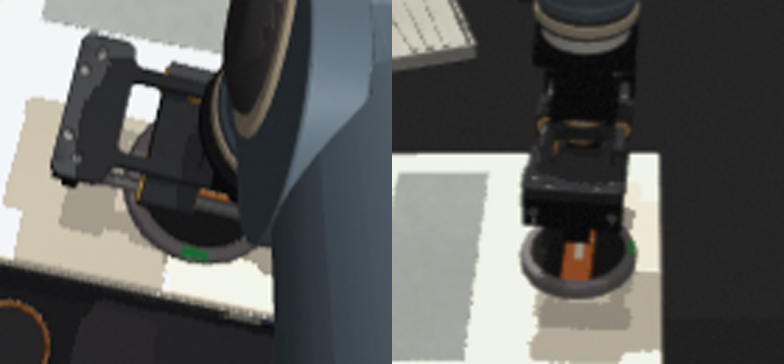

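The crop shows the gripper over the ring and lined up with the orange slot, which reaches from (575,275) up under the fingers. I'll lower it into the slot.

Request:
arm_command([
  {"wx": 0,"wy": 0,"wz": 0,"tx": 0,"ty": -1,"tz": 8,"fingers": 0.67},
  {"wx": 0,"wy": 0,"wz": 0,"tx": 0,"ty": 0,"tz": 8,"fingers": 0.67},
  {"wx": 0,"wy": 0,"wz": 0,"tx": 0,"ty": 0,"tz": 6,"fingers": 0.67},
  {"wx": 0,"wy": 0,"wz": 0,"tx": 0,"ty": 0,"tz": 4,"fingers": 0.67},
  {"wx": 0,"wy": 0,"wz": 0,"tx": 0,"ty": 0,"tz": 3,"fingers": 0.67},
  {"wx": 0,"wy": 0,"wz": 0,"tx": 0,"ty": 0,"tz": 3,"fingers": 0.67},
  {"wx": 0,"wy": 0,"wz": 0,"tx": 0,"ty": 0,"tz": 2,"fingers": 0.67},
  {"wx": 0,"wy": 0,"wz": 0,"tx": 0,"ty": 0,"tz": 0,"fingers": 0.67},
])

```text
t: 3.45
tool_pos: [0.5379, -0.0959, 0.1771]
eef_rot: [0.142, 0.99, -0.0, -0.0]
force: [-0.5, 0.2, -0.8]
grip_width: 0.0286
grasp_force: 0.0
```

Request:
arm_command([
  {"wx": 0,"wy": 0,"wz": 0,"tx": 0,"ty": -1,"tz": 3,"fingers": 0.67},
  {"wx": 0,"wy": 0,"wz": 0,"tx": 0,"ty": 0,"tz": 3,"fingers": 0.67},
  {"wx": 0,"wy": 0,"wz": 0,"tx": 0,"ty": 0,"tz": 3,"fingers": 0.67},
  {"wx": 0,"wy": 0,"wz": 0,"tx": 0,"ty": 0,"tz": 3,"fingers": 0.67},
  {"wx": 0,"wy": 0,"wz": 0,"tx": 0,"ty": 0,"tz": 2,"fingers": 0.67},
  {"wx": 0,"wy": 0,"wz": 0,"tx": 0,"ty": 0,"tz": 0,"fingers": 0.67},
  {"wx": 0,"wy": 0,"wz": 0,"tx": 0,"ty": 0,"tz": 0,"fingers": 0.67},
])

```text
t: 4.03
tool_pos: [0.5375, -0.097, 0.1642]
eef_rot: [0.142, 0.99, 0.0, -0.0]
force: [-2.8, 0.9, 9.3]
grip_width: 0.0292
grasp_force: 4.4
```

Request:
arm_command([
  {"wx": 0,"wy": 0,"wz": 0,"tx": 0,"ty": 0,"tz": 1.5,"fingers": 0.67},
  {"wx": 0,"wy": 0,"wz": 0,"tx": 0,"ty": 0,"tz": 1.5,"fingers": 0.67},
  {"wx": 0,"wy": 0,"wz": 0,"tx": 0,"ty": 0,"tz": 0,"fingers": 0.67},
  {"wx": 0,"wy": 0,"wz": 0,"tx": 0,"ty": 0,"tz": 0,"fingers": 0.67},
])

```text
t: 4.37
tool_pos: [0.5375, -0.097, 0.1632]
eef_rot: [0.142, 0.99, 0.001, -0.0]
force: [-8.0, 1.0, 20.2]
grip_width: 0.0283
grasp_force: 11.4
```

Request:
arm_command([
  {"wx": 0,"wy": 0,"wz": 0.08,"tx": 0,"ty": 0,"tz": 0,"fingers": 0.67},
  {"wx": 0,"wy": 0,"wz": 0.08,"tx": 0,"ty": 0,"tz": 0,"fingers": 0.67},
  {"wx": 0,"wy": 0,"wz": 0.08,"tx": 0,"ty": 0,"tz": 0,"fingers": 0.67},
  {"wx": 0,"wy": 0,"wz": 0.08,"tx": 0,"ty": 0,"tz": 0,"fingers": 0.67},
  {"wx": 0,"wy": 0,"wz": 0.08,"tx": 0,"ty": 0,"tz": 0,"fingers": 0.67},
  {"wx": 0,"wy": 0,"wz": 0.08,"tx": 0,"ty": 0,"tz": 0,"fingers": 0.67},
  {"wx": 0,"wy": 0,"wz": 0.08,"tx": 0,"ty": 0,"tz": 0,"fingers": 0.67},
  {"wx": 0,"wy": 0,"wz": 0.08,"tx": 0,"ty": 0,"tz": 0,"fingers": 0.67},
])

```text
t: 5.03
tool_pos: [0.537, -0.0977, 0.1632]
eef_rot: [0.448, 0.894, 0.0, -0.001]
force: [-10.0, 1.4, 21.9]
grip_width: 0.0287
grasp_force: 11.8
```

```bash
python3 - <<'E'
from bench import arm
s=arm.observe(); print(s["moment"],s["force"],s["tool_pos"],s["joints"])
E
```

```text
[0.03695895 2.17055818 0.06724366] [-9.98538359  1.37091462 21.88146413] [ 0.53700881 -0.09766739  0.16318085] [-0.25860932  0.35823292  0.45599166  1.94095636 -0.20142695  0.88783103
  0.94232961]
```

Request:
arm_command([
  {"wx": 0,"wy": 0,"wz": 0.08,"tx": 0.6,"ty": -0.8,"tz": 0.5,"fingers": 0.67},
  {"wx": 0,"wy": 0,"wz": 0.08,"tx": 0,"ty": 0,"tz": 0,"fingers": 0.67},
  {"wx": 0,"wy": 0,"wz": 0.08,"tx": 0,"ty": 0,"tz": 0,"fingers": 0.67},
  {"wx": 0,"wy": 0,"wz": 0.08,"tx": 0,"ty": 0,"tz": 0,"fingers": 0.67},
  {"wx": 0,"wy": 0,"wz": 0.08,"tx": 0,"ty": 0,"tz": 0,"fingers": 0.67},
  {"wx": 0,"wy": 0,"wz": 0.08,"tx": 0,"ty": 0,"tz": 0,"fingers": 0.67},
  {"wx": 0,"wy": 0,"wz": 0.08,"tx": 0,"ty": 0,"tz": 0,"fingers": 0.67},
  {"wx": 0,"wy": 0,"wz": 0.08,"tx": 0,"ty": 0,"tz": 0,"fingers": 0.67},
  {"wx": 0,"wy": 0,"wz": 0.08,"tx": 0,"ty": 0,"tz": 0,"fingers": 0.67},
  {"wx": 0,"wy": 0,"wz": 0.08,"tx": 0,"ty": 0,"tz": 0,"fingers": 0.67},
  {"wx": 0,"wy": 0,"wz": 0,"tx": 0,"ty": 0,"tz": 0,"fingers": 0.67},
])

```text
t: 5.95
tool_pos: [0.536, -0.0979, 0.1631]
eef_rot: [0.761, 0.649, -0.0, -0.001]
force: [-11.7, 1.3, 27.1]
grip_width: 0.0288
grasp_force: 13.9
```

```bash
python3 - <<'E'
from bench import arm
s=arm.observe(); print(s["moment"],s["force"],s["tool_pos"],s["joints"])
E
```

```text
[ 0.06199207  2.63740305 -0.11720029] [-11.67726872   1.3484247   27.07879234] [ 0.53600385 -0.09794022  0.16312437] [-0.40252244  0.38684282  0.64830273  1.95035833 -0.29654291  0.90094584
  0.23963873]
```

Request:
arm_command([
  {"wx": 0,"wy": 0,"wz": 0.06,"tx": 0,"ty": 0,"tz": 0,"fingers": 0.67},
  {"wx": 0,"wy": 0,"wz": 0.06,"tx": 0,"ty": 0,"tz": 0,"fingers": 0.67},
  {"wx": 0,"wy": 0,"wz": 0.06,"tx": 0,"ty": 0,"tz": 0,"fingers": 0.67},
  {"wx": 0,"wy": 0,"wz": 0.06,"tx": 0,"ty": 0,"tz": 0,"fingers": 0.67},
  {"wx": 0,"wy": 0,"wz": 0,"tx": 0,"ty": 0,"tz": 0,"fingers": 0.67},
])

```text
t: 6.37
tool_pos: [0.5372, -0.0969, 0.1631]
eef_rot: [0.83, 0.558, -0.0, -0.0]
force: [-9.1, 1.1, 25.3]
grip_width: 0.0291
grasp_force: 47.9
```

```bash
python3 - <<'E'
from bench import arm
s=arm.observe(); print(s["moment"],s["force"],s["tool_pos"],s["joints"])
E
```

```text
[0.32412458 2.19676064 2.02277355] [-9.12401357  1.14353626 25.32192929] [ 0.53715898 -0.09685984  0.16314622] [-0.44674253  0.40009539  0.70591692  1.95118919 -0.32696759  0.90602307
  0.03894209]
```

Request:
arm_command([
  {"wx": 0,"wy": 0,"wz": -0.06,"tx": 0,"ty": 0,"tz": 0,"fingers": 0.67},
  {"wx": 0,"wy": 0,"wz": -0.06,"tx": 0,"ty": 0,"tz": 0,"fingers": 0.67},
  {"wx": 0,"wy": 0,"wz": 0,"tx": 0,"ty": 0,"tz": 0,"fingers": 0.67},
])

```text
t: 6.62
tool_pos: [0.5372, -0.0969, 0.1631]
eef_rot: [0.796, 0.605, 0.001, -0.001]
force: [-8.2, 1.9, 24.8]
grip_width: 0.0286
grasp_force: 17.6
```

```bash
python3 - <<'E'
from bench import arm
s=arm.observe(); print(s["moment"],s["force"],s["tool_pos"],s["eef_rot"])
E
```

```text
[0.54723039 1.99031729 0.07533808] [-8.1537126   1.85982761 24.83902692] [ 0.53718268 -0.096854    0.16314069] [ 0.79635624  0.60482602  0.00124987 -0.00081852]
```

Torque is relieved. I'll lift straight up and check.

Request:
arm_command([
  {"wx": 0,"wy": 0,"wz": 0,"tx": 0,"ty": 0,"tz": -2,"fingers": 0.67},
  {"wx": 0,"wy": 0,"wz": 0,"tx": 0,"ty": 0,"tz": -2,"fingers": 0.67},
  {"wx": 0,"wy": 0,"wz": 0,"tx": 0,"ty": 0,"tz": -3,"fingers": 0.67},
  {"wx": 0,"wy": 0,"wz": 0,"tx": 0,"ty": 0,"tz": -4,"fingers": 0.67},
  {"wx": 0,"wy": 0,"wz": 0,"tx": 0,"ty": 0,"tz": -6,"fingers": 0.67},
  {"wx": 0,"wy": 0,"wz": 0,"tx": 0,"ty": 0,"tz": -10,"fingers": 0.67},
  {"wx": 0,"wy": 0,"wz": 0,"tx": 0,"ty": 0,"tz": -15,"fingers": 0.67},
  {"wx": 0,"wy": 0,"wz": 0,"tx": 0,"ty": 0,"tz": -20,"fingers": 0.67},
  {"wx": 0,"wy": 0,"wz": 0,"tx": 0,"ty": 0,"tz": -20,"fingers": 0.67},
  {"wx": 0,"wy": 0,"wz": 0,"tx": 0,"ty": 0,"tz": -20,"fingers": 0.67},
])

```text
t: 7.45
tool_pos: [0.5369, -0.0973, 0.2639]
eef_rot: [0.797, 0.604, 0.0, 0.0]
force: [-0.1, -0.3, 0.4]
grip_width: 0.0285
grasp_force: 0.0
```

Request:
arm_command([
  {"wx": 0,"wy": 0,"wz": 0,"tx": 26,"ty": -7,"tz": -5,"fingers": 0.67},
  {"wx": 0,"wy": 0,"wz": 0,"tx": 26,"ty": -7,"tz": 0,"fingers": 0.67},
  {"wx": 0,"wy": 0,"wz": 0,"tx": 26,"ty": -7,"tz": 0,"fingers": 0.67},
  {"wx": 0,"wy": 0,"wz": 0,"tx": 26,"ty": -7,"tz": 0,"fingers": 0.67},
  {"wx": 0,"wy": 0,"wz": 0,"tx": 26,"ty": -7,"tz": 0,"fingers": 0.67},
  {"wx": 0,"wy": 0,"wz": 0,"tx": 26,"ty": -7,"tz": 0,"fingers": 0.67},
  {"wx": 0,"wy": 0,"wz": 0,"tx": 26,"ty": -7,"tz": 0,"fingers": 0.67},
  {"wx": 0,"wy": 0,"wz": 0,"tx": 26,"ty": -7,"tz": 0,"fingers": 0.67},
  {"wx": 0,"wy": 0,"wz": 0,"tx": 26,"ty": -7,"tz": 0,"fingers": 0.67},
  {"wx": 0,"wy": 0,"wz": 0,"tx": 26,"ty": -7,"tz": 0,"fingers": 0.67},
  {"wx": 0,"wy": 0,"wz": 0,"tx": 0,"ty": 0,"tz": 0,"fingers": 0.67},
])

```text
t: 8.37
tool_pos: [0.5394, 0.1794, 0.2676]
eef_rot: [0.794, 0.607, 0.001, -0.001]
force: [-0.1, 1.0, -0.1]
grip_width: 0.0291
grasp_force: 0.0
```

```bash
python3 - <<'E'
from bench import arm
from h import *
d=arm.get_image("top"); M=masks(d); cv2.imwrite("pics/top2.png",d["pixels"])
m0=np.zeros((420,560),bool); m0[200:275,335:415]=1
d0=dict(np.load("top0.npz"))
for k in("orange","green","red"):
    m=M[k]&m0
    if m.any(): v,u=np.nonzero(m);print(k,len(u),u.mean(),v.mean(),pts(d,m).mean(0))
m=(M["orange"]&m0).astype(np.uint8); c=np.vstack(cv2.findContours(m,0,1)[0]); b=cv2.boxPoints(cv2.minAreaRect(c)); P=ray(d,b,.149)[:,:2]; print(P,P.mean(0))
e=[P[1]-P[0],P[2]-P[1]]; e=max(e,key=np.linalg.norm); print("slot yaw cw from y",np.arctan2(e[0],e[1])%np.pi)
# lid height change
q=np.zeros((420,560),bool);q[248:268,300:340]=1; 
for D in(d0,d): p=pts(D,q&masks(D)["white"]);print("lid front z",np.median(p[:,2]),len(p))
print(arm.observe()["force"])
E
```

```text
orange 409 371.90709046454765 233.08068459657702 [ 0.54332954 -0.09896774  0.14942817]
green 21 367.8095238095238 261.42857142857144 [ 0.49282263 -0.08605511  0.16257735]
red 28 397.82142857142856 241.03571428571428 [ 0.52629549 -0.14016317  0.16170304]
[[ 0.5016031  -0.07872731]
 [ 0.57639814 -0.09355658]
 [ 0.57243446 -0.11638344]
 [ 0.49791643 -0.10114824]] [ 0.53708803 -0.09745389]
slot yaw cw from y 1.7665234182077065
lid front z 0.1591895443554378 724
lid front z 0.14767363095556815 739
[ 0.49470379 -1.95442857 -0.56139696]
```

View pics/top2.png

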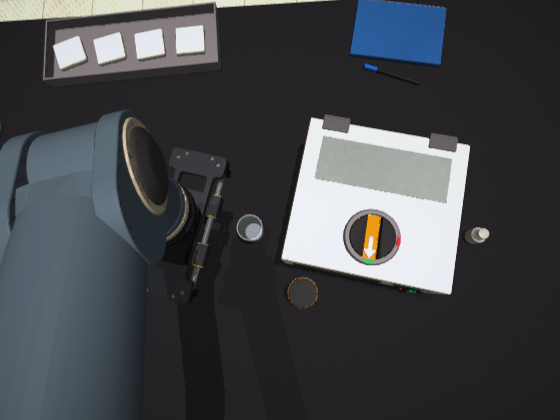

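The arrow at (371,250) points at the green mark (369,261). The lid is flush (front edge at 0.1477 m against 0.147 nominal). The jar, beaker and weight have not moved.

```bash
python3 -c "
from bench import arm
print(arm.sign_off())"
```

```text
the job is handed in; nothing more can be done
None
```

The lid is flush and stays down by itself. The fastener is turned to its stop with the arrow at the green mark, and the jar, beaker and weight are where they were. The hand is clear and the job is handed in.

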